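# Load frame moulding under the sprung hold-down of a cut-off box

## Robot

A 7-joint arm with a two-finger parallel gripper is mounted at the origin on the work surface. World frame = base frame: x ahead of the robot, y to its left, z up, the work surface at z = 0. Lengths are in m, angles in rad, forces in N, time in s.
With the tool pointing down it reaches from about 0.425 to 0.825 m from the base axis. Payload 3.6 kg.
Tool frame: the origin (TCP) lies on the centre line of the jaws, within the pads' length; the fingertips stand 19 mm ahead of it and the grasp point (between the pads) is the TCP; z points along the fingers, y is the line along which they close (so a half turn about z gives the same grasp; the last joint's range is limited). The gripper opens to 85 mm and grips with 20 to 120 N. Pads are 22 mm wide; open, the fingers measure 114 mm over their backs; the gripper's body (76 mm by 85 mm) begins 54 mm behind the grasp point. The pads swing forward as they close: fully open they stand 13 mm farther back than shut.
Start: joints at [1.268, 0.615, -0.013, 1.423, 0.008, 1.103, -0.04], TCP at [0.178, -0.625, 0.25] pointing down, gripper open.
Joint ranges: [-3.12, 3.12], [-0.3, 2.06], [-1.34, 1.32], [0.26, 2.42], [-1.36, 4.5], [0.01, 1.98], [-2.84, 2.84]. Speed limits (rad/s): [2.79, 2.79, 3.14, 3.14, 3.14, 3.14, 3.14].

## Interface

Orientations are given as a unit quaternion [x, y, z, w].
In Python, from cell import state, grab_frame, get_calibration, hand_in gives the robot as it stands.
- The arm moves only by the tool jog_arm, never from a script. Its argument "series" is a list of rows, each an object of numbers: "ax", "ay", "az": the turn, a rotation vector about the tool's x, y, z in rad; "x", "y", "z": the shift along the tool's x, y, z in cm; "gripper": the opening, from 0 (shut) to 1 (fully open). In form: [{"ax": .., "ay": .., "az": .., "x": .., "y": .., "z": .., "gripper": ..}, ...]. A call has 1 to 10 rows; each row shifts and turns the commanded pose from where the row before left it, along the tool's axes as they then stand; what a row does not reach is not made up. A row lasts 1/12 s, in which the tool goes at most 41.7 mm and 7.16 degrees, less where a joint would pass 70% of its speed; a pose out of reach is approached as far as the arm can. A call is refused whole if a number of a shift passes 4.17 or a number of a turn 0.125, either way. A call with a gripper value outside its range is refused whole. The fingers move at their own pace and stop on an object; "grip_force" is the grip in N (left out, the last holds). Time passes only in rows, so rows that do not move let the fingers close. It gives the time, the measured TCP pose, the force, the opening and the grip force at its end, in the units of the state.
- state(): the state, without advancing time (a new reading comes with each control period).
- grab_frame(name): name is "scene" or "top"; returns (picture, depth): 400x640x3 uint8, red, green, blue; 400x640 float32, m along the optical axis (not along the pixel's ray), 0 where there is no reading.
- get_calibration(name): a dict with "camera_matrix" (3x3 intrinsics, pixels), "eye" and "orientation" of the camera in the world. Camera axes: x right, y down, z forward; pixel columns grow to the right and rows downward; lengths in m; the calibration is good to about 2 mm. A picture is of the moment at which its call begins. get_calibration takes no time and is no camera call.
- hand_in(): hands the job in; it is judged then, once.
The state is a dict: "time_s": time; "q": joint angles; "joint_velocities": joint speeds; "effort": joint torques, N m; "tool_pos": TCP position; "ee_rot": TCP orientation; "ft_force": force on the tool from outside, world axes, zero at the start; "wrist_torque": the same for the moment, N m; "finger_gap": finger opening in m; "gripper_force": force on a finger pad.
Only numpy, scipy, OpenCV 4.12 (cv2) and the standard library are available. Lean on these libraries where they do the work, as an engineer would, in place of code of your own. Each camera call takes 0.05 s, during which the arm holds its last target. There are 200 camera calls.

## Task

Load the long piece of frame moulding for cutting: press the bar behind the fence down with one fingertip to hold the spring-closed hold-down flap open, and with the other fingertip push the moulding along the channel under the flap until its end meets the length stop. Then let go so that the flap comes down on the moulding, and leave everything clear. Only push: do not pick the moulding up, and leave the offcut, cups, glue bottle and saw where they are.

Things in the scene. Friction and masses are not known exactly. Their poses are not given: they have to be found in the camera images.
- cutoff_box: Fixed aluminium cut-off box: bed and fence, 75 x 390 mm. Origin on the table under the bed; x points to the fence, y along it in the push direction, z up. In this frame, mm: bed top z = 16; channel from front lip (inner face x = -39, top z = 26) to fence (front face x = 10, 8 thick, top z = 38); both run y = -240 to 150; saw slot at y = 62. Fingertips can straddle the fence.
- hinge (a point): Point on the flap's hinge axis, at x = 24, y = 0, z = 40 mm of the box frame, same axes; the hinge axis runs along y, just behind the fence. Hinge lugs, 6 mm wide and up to z = 47 mm, stand at y = -231 and 55 mm over x = 10 to 31 mm of the box frame.
- flap (a joint): Angle of the spring-closed hold-down flap, rad: 0 shut and empty, about 0.35 resting level on the moulding, over 0.45 the moulding passes freely, 0.95 limit. One bent dark steel plate: pad arm over the channel, press bar behind the fence. Pressing the bar down anywhere along it raises the arm; 4 to 9 N at 25 to 30 mm from the hinge; let go, it closes itself.
- bar_mid (a point): On top of the press bar, 30 mm from the hinge axis, at y = -100 mm of the box frame; moves with the flap. The bar, 3 mm thick, runs y = -225 to 38 mm and reaches 48 mm behind the hinge. Shut, it rises 0.10 rad away from the hinge (top z = 42 to 46 mm). At flap angle 0.75 it slopes 0.65 rad down: top z = 24 mm at x = 47 mm of the box frame, 18 mm at x = 55 mm.
- flap_edge (a point): Front corner of the flap's pad arm on the side where the moulding enters; moves with the flap. The arm spans y = -5 to 38 mm of the box frame and reaches 50 mm from the hinge over the channel. Shut, its underside is about 18 mm above the bed, so it bars the moulding; pushing the moulding against it does not open it.
- moulding: Loose pale wooden frame moulding, 140 mm long, 45 wide, 32 high, 0.09 to 0.18 kg, lying in the channel (4 mm play) short of the flap. Origin at the centre of its underside; y along its length towards the stop, x to the fence, z up. Tall back (32 mm high, x = -7.5 to 22.5 mm) next to the fence; step 20 mm high on the open side.
- lead_end (a point): Centre of the moulding's leading end face (half-way up, 16 mm above the bed), same axes as the moulding.
- push_end (a point): Centre of the moulding's other end face, 140 mm behind lead_end, same height and axes; this end is pushed.
- stop_face (a point): Centre, 16 mm above the bed, of the stop face that the moulding's end must meet; it looks along the box's -y. The fixed length stop is a dark steel block 44 mm wide, 25 long, 24 high with a black knob (to 40 mm above the bed), clamped in the channel beyond the flap.
- offcut: Bystander: a short piece of the same moulding, 60 mm long, lying on the table behind the fence. Origin under its centre.
- cup_stack: Bystander: nested stack of clear plastic cups, mouth down, 85 mm across, 130 mm high. Origin under its centre.
- glue_bottle: Bystander: red glue bottle, 60 mm across, 150 mm high. Origin under its centre.
- back_saw: Bystander: back saw lying flat on the table behind the fence, 330 mm long, up to 22 mm high. Origin near the middle of the saw, on the table.
Things that resemble listed ones, but are neither listed nor needed, are in the scene too. Of the things that look like the moulding, the largest one is meant.

How it is judged:
By the outcome, as a careful person would: the job done as asked, in the order asked, and still so for the second after the job is handed in, with the robot touching nothing.
It also fails if it takes over 40 s, if anything falls off the work surface, if the arm or the gripper's body presses on something with over 40 N, if the wrist force passes 120 N, or if a joint passes its speed limit or range.

## Working session

There is one attempt and no reset: what is moved stays moved. The work goes in short steps, Python scripts to look and compute and a tool call to move; the robot and the scene stay as the last step left them, time stands still between calls to the robot, and variables do not carry over. Pictures are saved under pics/ and viewed, at most 10 in all, crops included, and the job is handed in when it is done.

Besides the shell and the picture viewer there is one more tool, called after ">>>" as name([rows], argument=value, ...), one row to a line, values as JSON. jog_arm: Moves the arm, as the interface text tells. Its arguments: {"type":"object","properties":{"series":{"type":"array"},"grip_force":{"type":"number"}},"required":["series"]}

```bash
mkdir -p pics; cat > h.py <<'E'
import numpy as np,cv2
from cell import *
from scipy.spatial.transform import Rotation as R
def cam(n):
    c=get_calibration(n);K=np.array(c["camera_matrix"]);o=np.array(c["orientation"],float)
    M=o if o.shape==(3,3) else R.from_quat(o).as_matrix()
    return K,M,np.array(c["eye"])
def cloud(n,d):
    K,M,e=cam(n);v,u=np.mgrid[:d.shape[0],:d.shape[1]]
    p=np.stack([(u-K[0,2])/K[0,0]*d,(v-K[1,2])/K[1,1]*d,d],-1)
    return p@M.T+e
def proj(n,P):
    K,M,e=cam(n);q=(np.atleast_2d(P)-e)@M;q=q@K.T
    return q[:,:2]/q[:,2:]
E
python3 - <<'E'
from h import *
for n in("scene","top"):
    p,d=grab_frame(n);cv2.imwrite(f"pics/{n}0.png",p[...,::-1]);np.save(f"{n}0.npy",d);np.save(f"{n}0p.npy",p)
    print(get_calibration(n))
print(state())
E
```

```text
{'camera_matrix': array([[478.78499193,   0.        , 324.75638733],
       [  0.        , 478.78499193, 199.24349234],
       [  0.        ,   0.        ,   1.        ]]), 'eye': array([1.1678248 , 0.54700993, 0.69592097]), 'orientation': array([ 0.42127756,  0.80816274, -0.36154947, -0.19667278])}
{'camera_matrix': array([[495.11426087,   0.        , 316.88144416],
       [  0.        , 495.11426087, 194.3650856 ],
       [  0.        ,   0.        ,   1.        ]]), 'eye': array([0.41618947, 0.15215418, 0.95678239]), 'orientation': array([-0.70114455,  0.70707232, -0.0698117 ,  0.05976106])}
{'time_s': 0.1, 'q': array([ 1.26755644,  0.61584979, -0.01260388,  1.42474158,  0.00812473,
        1.10341596, -0.040416  ]), 'joint_velocities': array([-0.00204172, -0.00158873, -0.00074619, -0.00276603,  0.00080949,
       -0.00027018,  0.00158274]), 'effort': array([ 1.39296513e-03, -4.70384395e+01,  2.60314504e-01, -1.71572471e+01,
        1.00726684e-02,  5.84361973e-03,  4.63776601e-06]), 'tool_pos': array([ 0.17741579, -0.62464565,  0.24923531]), 'ee_rot': array([ 9.90437979e-01,  1.37953659e-01, -1.92565848e-04, -1.16623068e-03]), 'ft_force': array([ 0.4607628 , -0.43379828,  0.52803387]), 'wrist_torque': array([ 0.00225452, -0.01007223, -0.00897882]), 'gripper_force': 0.0, 'finger_gap': 0.08540239374731262}
```

View pics/top0.png

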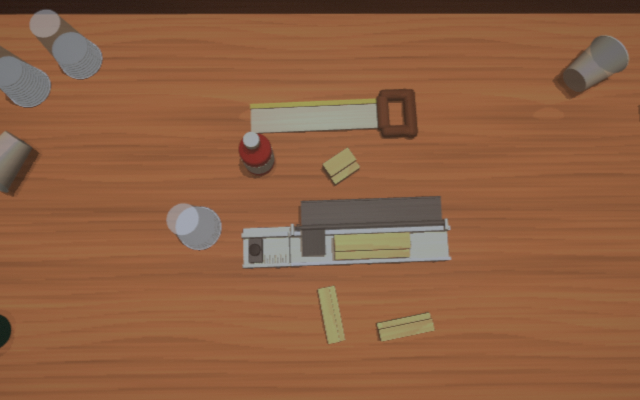

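View pics/scene0.png

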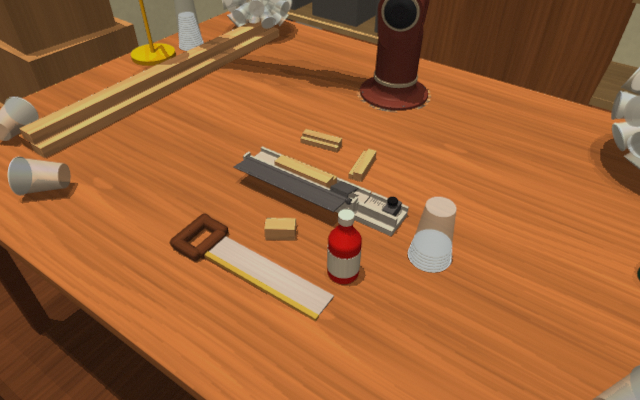

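The top picture shows the box from (243,247) to (448,245), with the stop at (256,250), the flap pad at (313,242), the press bar at (370,212) and the fence on the upper side. Candidates for the moulding:
- the piece in the channel at (372,246)
- short pieces at (331,315) and (405,327)
- the offcut at (341,166)
- long boards in the background, scene (150,80)

I choose the one in the channel and will check it in a crop.

```bash
python3 - <<'E'
from h import *
p=np.load("top0p.npy");d=np.load("top0.npy")
c=p[180:280,230:460,::-1]
cv2.imwrite("pics/crop.png",cv2.resize(c,None,fx=3.4,fy=3.4,interpolation=cv2.INTER_CUBIC))
P=cloud("top",d)
print(cam("top")[1].round(3))
for u,v in [(245,236),(245,266),(447,229),(447,258),(331,315),(372,240),(372,254),(256,250),(313,242),(370,212),(341,166),(258,155),(199,228),(300,120)]:
    print((u,v),P[v,u].round(4))
w=P[190:275,235:460].reshape(-1,3); m=w[:,2]>0.006
print(cv2.minAreaRect(w[m][:,:2].astype(np.float32)))
# moulding top  & heights histogram
print(np.histogram(w[:,2],bins=np.arange(0,.07,.004)))
E
```

```text
[[-0.01  -0.983  0.182]
 [-1.     0.007 -0.015]
 [ 0.013 -0.183 -0.983]]
(245, 236) [0.5092 0.2725 0.0369]
(245, 266) [0.4544 0.2728 0.0269]
(447, 229) [ 0.5183 -0.1026  0.0446]
(447, 258) [ 0.466  -0.1054  0.0235]
(331, 315) [0.364  0.1142 0.023 ]
(372, 240) [0.4987 0.0379 0.0481]
(372, 254) [0.4741 0.0368 0.0334]
(256, 250) [0.4819 0.2499 0.0539]
(313, 242) [0.4963 0.1463 0.0446]
(370, 212) [0.5515 0.0394 0.0429]
(341, 166) [0.6433 0.0911 0.0303]
(258, 155) [0.6446 0.2424 0.11  ]
(199, 228) [0.5163 0.342  0.1087]
(300, 120) [0.7448 0.1702 0.006 ]
((0.4999445676803589, 0.08578035980463028), (0.1577216386795044, 0.3915663957595825), 4.047885417938232)
(array([1954,   21,  136, 2027,  789,  255,  537,   91,  722, 1276, 2693,
       2516,  492,  131,   28,    0,    0]), array([0.   , 0.004, 0.008, 0.012, 0.016, 0.02 , 0.024, 0.028, 0.032,
       0.036, 0.04 , 0.044, 0.048, 0.052, 0.056, 0.06 , 0.064, 0.068]))
```

View pics/crop.png

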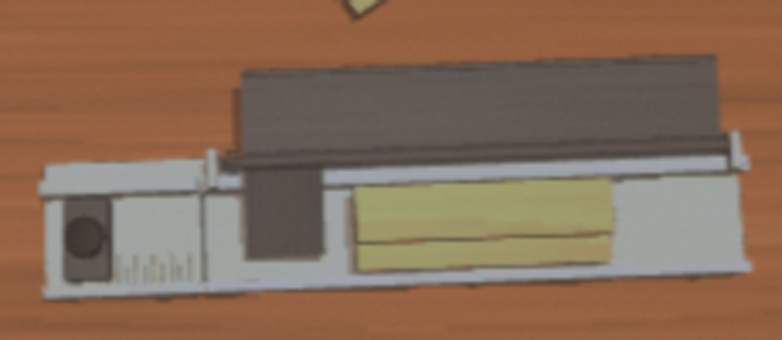

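The crop confirms it: the longest pale piece (crop 355–612, 180–270) lies in the channel, short of the dark pad at (285,210). Next I fit the box frame.

```bash
cat >> h.py <<'E'
def fitbox(d,p):
    P=cloud("top",d)[180:280,230:460].reshape(-1,3)
    x,y,z=P.T
    bins=np.arange(-.06,.115,.006);be=[];le=[]
    for b in bins:
        s=(abs(y-b)<.004)&(x>.4)&(x<.62)
        t=x[s&(z>.033)];be.append(np.percentile(t,99.5) if len(t) else np.nan)
        t=x[s&(z>.018)];le.append(np.percentile(t,.5))
    return bins,np.array(be),np.array(le)
E
python3 - <<'E'
from h import *
d=np.load("top0.npy");p=np.load("top0p.npy")
b,be,le=fitbox(d,p)
for q in(be,le):
    k=np.polyfit(b,q,1);print(k,np.std(q-np.polyval(k,b)))
P=cloud("top",d)
# image-line points with known heights: (u,v) from the crop, z known
K,M,e=cam("top")
def ray(cu,cv_,z):
    u=230+(cu+.5)/3.4-.5;v=180+(cv_+.5)/3.4-.5
    r=M@np.array([(u-K[0,2])/K[0,0],(v-K[1,2])/K[1,1],1]);return (e+r*(z-e[2])/r[2]).round(4)
for n,a in {"bar back L z46":(240,72,.046),"bar back R":(716,55,.046),"lip out L z26":(44,298,.026),"lip out R":(750,270,.026),"fence front L z38":(42,196,.038),"fence front R":(738,173,.038),"lugL top":(212,150,.047),"lugR":(737,131,.047),"slot":(205,240,.016),"pad L front z~37":(245,259,.037),"pad R front":(322,260,.037),
 "m lead z48":(356,187,.048),"m lead step z36":(356,271,.036),"m push step":(611,262,.036),"m push z48":(611,178,.048),"stop face":(111,275,.040)}.items(): print(n,ray(*a))
y=P[...,1];x=P[...,0];z=P[...,2]
# moulding by colour+height
c=p.astype(int);s=(z>.030)&(z<.055)&(x>.45)&(x<.53)&(y>-.08)&(y<.13)&(c[...,1]>c[...,2]+45)
print(s.sum(),x[s].min(),x[s].max(),np.percentile(y[s],[.5,50,99.5]))
E
```

```text
[-0.02934994  0.57791112] 0.0005485348912486812
[-0.02978162  0.46072956] 0.00045373304118645475
bar back L z46 [0.5731 0.1695 0.046 ]
bar back R [ 0.5807 -0.0931  0.046 ]
lip out L z26 [0.4521 0.2774 0.026 ]
lip out R [ 0.4638 -0.1107  0.026 ]
fence front L z38 [0.5067 0.2778 0.038 ]
fence front R [ 0.5162 -0.1038  0.038 ]
lugL top [0.5301 0.1848 0.047 ]
lugR [ 0.5382 -0.102   0.047 ]
slot [0.4836 0.1899 0.016 ]
pad L front z~37 [0.4716 0.1673 0.037 ]
pad R front [0.4707 0.1255 0.037 ]
m lead z48 [0.5092 0.1069 0.048 ]
m lead step z36 [0.4647 0.1071 0.036 ]
m push step [ 0.4683 -0.0321  0.036 ]
m push z48 [ 0.5129 -0.0316  0.048 ]
stop face [0.4635 0.2396 0.04  ]
1045 0.4686177089552506 0.5116951772751615 [-0.02857938  0.044718    0.10406876]
```

```bash
cat >> h.py <<'E'
O=np.array([.5015,.1293]);yaw=.0293
X=np.array([np.cos(yaw),np.sin(yaw)]);Y=np.array([-np.sin(yaw),np.cos(yaw)])
def b2w(bx,by,z): return np.r_[O+X*bx+Y*by,z]
def w2b(p): q=np.asarray(p)[:2]-O;return np.round([q@X*1e3,q@Y*1e3,p[2]*1e3],1)
def err(target,s=None):
    s=s or state();Rm=R.from_quat(s["ee_rot"]).as_matrix()
    Rt=np.column_stack([[Y[0],Y[1],0],[X[0],X[1],0],[0,0,-1]])
    print("box",w2b(s["tool_pos"]),"shift cm",(Rm.T@(target-s["tool_pos"])*100).round(2),"turn",R.from_matrix(Rm.T@Rt).as_rotvec().round(4),"t",s["time_s"],"F",s["ft_force"].round(1),"gap",round(s["finger_gap"],4))
    return Rm,Rt
E
python3 - <<'E'
from h import *
T=b2w(.021,-.185,.12)
Rm,Rt=err(T)
s=state();p0=s["tool_pos"]
rv=R.from_matrix(Rm.T@Rt).as_rotvec()/20
Rc=Rm
for i in range(20):
    t=Rc.T@((T-p0)/20)*100
    print(i,t.round(2),rv.round(3));Rc=Rc@R.from_rotvec(rv).as_matrix()
d=np.load("scene0.npy");P=cloud("scene",d)
for u,v in[(150,82),(40,135),(270,38),(150,50),(395,90),(190,30)]:print(P[v,u].round(3))
print(proj("scene",p0),proj("scene",[0,0,.1]))
E
```

```text
box [-346.  -744.1  249.2] shift cm [ 49.28 -45.19  13.03] turn [-0.002  -0.0015 -1.3233] t 0.1 F [ 0.5 -0.4  0.5] gap 0.0854
0 [ 2.46 -2.26  0.65] [-0.    -0.    -0.066]
1 [ 2.61 -2.09  0.65] [-0.    -0.    -0.066]
2 [ 2.74 -1.91  0.65] [-0.    -0.    -0.066]
3 [ 2.86 -1.73  0.65] [-0.    -0.    -0.066]
4 [ 2.97 -1.54  0.65] [-0.    -0.    -0.066]
5 [ 3.06 -1.34  0.65] [-0.    -0.    -0.066]
6 [ 3.15 -1.13  0.65] [-0.    -0.    -0.066]
7 [ 3.21 -0.92  0.65] [-0.    -0.    -0.066]
8 [ 3.27 -0.71  0.65] [-0.    -0.    -0.066]
9 [ 3.31 -0.49  0.65] [-0.    -0.    -0.066]
10 [ 3.33 -0.27  0.65] [-0.    -0.    -0.066]
11 [ 3.34 -0.05  0.65] [-0.    -0.    -0.066]
12 [3.34 0.17 0.65] [-0.    -0.    -0.066]
13 [3.32 0.39 0.65] [-0.    -0.    -0.066]
14 [3.29 0.61 0.65] [-0.    -0.    -0.066]
15 [3.24 0.83 0.65] [-0.    -0.    -0.066]
16 [3.18 1.04 0.65] [-0.    -0.    -0.066]
17 [3.1  1.25 0.65] [-0.    -0.    -0.066]
18 [3.01 1.45 0.65] [-0.    -0.    -0.066]
19 [2.91 1.65 0.65] [-0.    -0.    -0.066]
[ 0.428 -0.553  0.043]
[ 0.757 -0.558  0.042]
[-0.07  -0.529  0.009]
[ 0.256 -0.765  0.02 ]
[0.054 0.029 0.04 ]
[ 0.139 -0.691  0.066]
[[185.42940781 -21.96418774]] [[397.38690713  60.23458424]]
```

>>> jog_arm([
  {"x": 2.46,"y": -2.26,"az": -0.066,"gripper": 0.65},
  {"x": 2.6,"y": -2.1,"az": -0.066},
  {"x": 2.74,"y": -1.9,"az": -0.066},
  {"x": 2.86,"y": -1.73,"az": -0.066},
  {"x": 2.97,"y": -1.54,"az": -0.066},
  {"x": 3.06,"y": -1.34,"az": -0.066},
  {"x": 3.15,"y": -1.13,"az": -0.066},
  {"x": 3.2,"y": -0.92,"az": -0.066},
  {"x": 3.27,"y": -0.7,"az": -0.066},
  {"x": 3.3,"y": -0.5,"az": -0.066},
])

```text
schema error: expected keys ax, ay, az, x, y, z, gripper
```

>>> jog_arm([
  {"x": 3.33,"y": -0.27,"z": 1.3,"az": -0.066},
  {"x": 3.34,"y": -0.05,"z": 1.3,"az": -0.066},
  {"x": 3.34,"y": 0.17,"z": 1.3,"az": -0.066},
  {"x": 3.32,"y": 0.39,"z": 1.3,"az": -0.066},
  {"x": 3.29,"y": 0.6,"z": 1.3,"az": -0.066},
  {"x": 3.24,"y": 0.83,"z": 1.3,"az": -0.066},
  {"x": 3.18,"y": 1.04,"z": 1.3,"az": -0.066},
  {"x": 3.1,"y": 1.25,"z": 1.3,"az": -0.066},
  {"x": 3.0,"y": 1.45,"z": 1.3,"az": -0.066},
  {"x": 2.9,"y": 1.65,"z": 1.3,"az": -0.066},
])

```text
schema error: expected keys ax, ay, az, x, y, z, gripper
```

>>> jog_arm([
  {},
  {},
])

```text
schema error: expected keys ax, ay, az, x, y, z, gripper
```

```bash
python3 - <<'E'
from h import *
err(b2w(.021,-.185,.07))
p,d=grab_frame("top");np.save("top1.npy",d)
s,_=grab_frame("scene")
a=cv2.resize(p[150:290,300:480],None,fx=3,fy=3);b=cv2.resize(s[90:240,200:420],(0,0),fx=1.2,fy=2.8)
cv2.imwrite("pics/c1.png",np.hstack([a,b])[...,::-1] if a.shape[0]==b.shape[0] else a[...,::-1])
E
```

```text
box [-346.  -744.1  249.2] shift cm [ 49.28 -45.18  18.03] turn [-0.002  -0.0015 -1.3233] t 0.1 F [ 0.5 -0.4  0.5] gap 0.0854
```

View pics/c1.png

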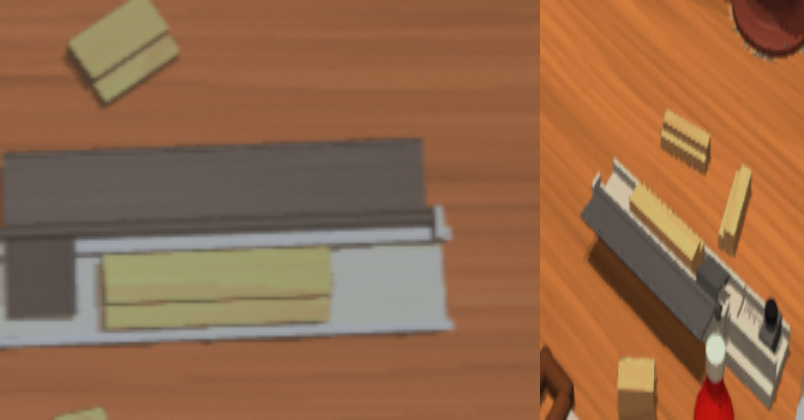

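The picture shows the scene unchanged: moulding at crop (215,290), bar at (215,190). The moves were refused because every row needs all seven keys, so I'm sending them again in full.

>>> jog_arm([
  {"ax": 0,"ay": 0,"az": -0.066,"x": 2.46,"y": -2.26,"z": 0,"gripper": 0.65},
  {"ax": 0,"ay": 0,"az": -0.066,"x": 2.6,"y": -2.1,"z": 0,"gripper": 0.65},
  {"ax": 0,"ay": 0,"az": -0.066,"x": 2.74,"y": -1.9,"z": 0,"gripper": 0.65},
  {"ax": 0,"ay": 0,"az": -0.066,"x": 2.86,"y": -1.73,"z": 0,"gripper": 0.65},
  {"ax": 0,"ay": 0,"az": -0.066,"x": 2.97,"y": -1.54,"z": 0,"gripper": 0.65},
  {"ax": 0,"ay": 0,"az": -0.066,"x": 3.06,"y": -1.34,"z": 0,"gripper": 0.65},
  {"ax": 0,"ay": 0,"az": -0.066,"x": 3.15,"y": -1.13,"z": 0,"gripper": 0.65},
  {"ax": 0,"ay": 0,"az": -0.066,"x": 3.2,"y": -0.92,"z": 0,"gripper": 0.65},
  {"ax": 0,"ay": 0,"az": -0.066,"x": 3.27,"y": -0.7,"z": 0,"gripper": 0.65},
  {"ax": 0,"ay": 0,"az": -0.066,"x": 3.3,"y": -0.5,"z": 0,"gripper": 0.65},
])

```text
time_s: 1.03
tool_pos: [0.3533, -0.3393, 0.2504]
ee_rot: [0.892, 0.453, -0.0, 0.0]
ft_force: [0.5, -0.6, -0.1]
finger_gap: 0.0557
gripper_force: 0.0
```

>>> jog_arm([
  {"ax": 0,"ay": 0,"az": -0.066,"x": 3.33,"y": -0.27,"z": 1.3,"gripper": 0.65},
  {"ax": 0,"ay": 0,"az": -0.066,"x": 3.34,"y": -0.05,"z": 1.3,"gripper": 0.65},
  {"ax": 0,"ay": 0,"az": -0.066,"x": 3.34,"y": 0.17,"z": 1.3,"gripper": 0.65},
  {"ax": 0,"ay": 0,"az": -0.066,"x": 3.32,"y": 0.39,"z": 1.3,"gripper": 0.65},
  {"ax": 0,"ay": 0,"az": -0.066,"x": 3.29,"y": 0.6,"z": 1.3,"gripper": 0.65},
  {"ax": 0,"ay": 0,"az": -0.066,"x": 3.24,"y": 0.83,"z": 1.3,"gripper": 0.65},
  {"ax": 0,"ay": 0,"az": -0.066,"x": 3.18,"y": 1.04,"z": 1.3,"gripper": 0.65},
  {"ax": 0,"ay": 0,"az": -0.066,"x": 3.1,"y": 1.25,"z": 1.3,"gripper": 0.65},
  {"ax": 0,"ay": 0,"az": -0.066,"x": 3.0,"y": 1.45,"z": 1.3,"gripper": 0.65},
  {"ax": 0,"ay": 0,"az": -0.066,"x": 2.9,"y": 1.65,"z": 1.3,"gripper": 0.65},
])

```text
time_s: 1.87
tool_pos: [0.5293, -0.0553, 0.1197]
ee_rot: [0.697, 0.717, -0.0, 0.0]
ft_force: [-0.5, -0.1, 0.8]
finger_gap: 0.0555
gripper_force: 0.0
```

>>> jog_arm([
  {"ax": 0,"ay": 0,"az": 0,"x": 0,"y": 0,"z": 0,"gripper": 0.65},
  {"ax": 0,"ay": 0,"az": 0,"x": 0,"y": 0,"z": 0,"gripper": 0.65},
])

```text
time_s: 2.03
tool_pos: [0.5289, -0.054, 0.1195]
ee_rot: [0.696, 0.718, 0.0, -0.001]
ft_force: [-0.5, -1.5, -1.0]
finger_gap: 0.0555
gripper_force: 0.0
```

```bash
python3 - <<'E'
from h import *
err(b2w(.021,-.187,.07))
s,d=grab_frame("scene");np.save("scene1.npy",d)
cv2.imwrite("pics/c2.png",cv2.resize(s[90:240,200:420],(0,0),fx=3.5,fy=3.5)[...,::-1])
E
```

```text
box [  22.  -184.   119.5] shift cm [-0.3  -0.1   4.95] turn [-0.0012 -0.0017  0.0012] t 2.0333 F [-0.5 -1.5 -1. ] gap 0.0555
```

View pics/c2.png

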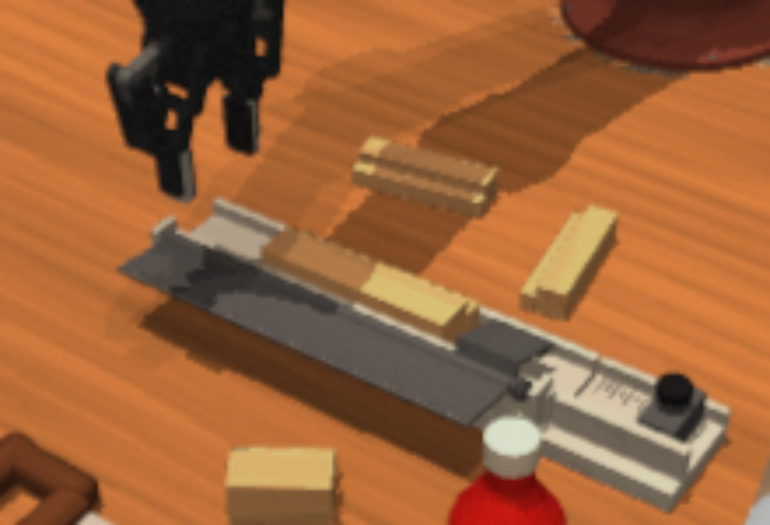

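The picture shows the fingers over the far end of the box: tips at crop (178,195) on the bar side and (243,150) on the channel side. Next I measure the tip geometry from depth.

```bash
python3 - <<'E'
from h import *
P=cloud("scene",np.load("scene1.npy"))[90:160,225:285].reshape(-1,3)
q=np.column_stack([(P[:,:2]-O)@X*1e3,(P[:,:2]-O)@Y*1e3,P[:,2]*1e3])
q=q[(q[:,2]>85)&(q[:,2]<125)&(abs(q[:,1]+184)<35)]
for n,s in(("bar",q[:,0]>22),("chan",q[:,0]<22)):
    r=q[s];print(n,len(r),"min z",np.sort(r[:,2])[:5].round(1))
    l=r[r[:,2]<115];print(np.percentile(l,[2,50,98],axis=0).round(1))
E
```

```text
bar 66 min z [103.8 104.2 104.2 104.2 105.7]
[[  50.8 -189.2  104. ]
 [  57.4 -178.   111.3]
 [  63.4 -173.   114.8]]
chan 80 min z [101.6 102.2 103.6 103.8 104. ]
[[  -9.8 -195.8  102.1]
 [  -5.9 -183.3  109.7]
 [  -4.2 -172.9  114.7]]
```

>>> jog_arm([
  {"ax": 0,"ay": 0,"az": 0,"x": -0.1,"y": 0,"z": 1.2,"gripper": 0.65},
  {"ax": 0,"ay": 0,"az": 0,"x": 0,"y": 0,"z": 1.2,"gripper": 0.65},
  {"ax": 0,"ay": 0,"az": 0,"x": 0,"y": 0,"z": 1.2,"gripper": 0.65},
  {"ax": 0,"ay": 0,"az": 0,"x": 0,"y": 0,"z": 1.2,"gripper": 0.65},
  {"ax": 0,"ay": 0,"az": 0,"x": 0,"y": 0,"z": 0.5,"gripper": 0.65},
  {"ax": 0,"ay": 0,"az": 0,"x": 0,"y": 0,"z": 0.4,"gripper": 0.65},
  {"ax": 0,"ay": 0,"az": 0,"x": 0,"y": 0,"z": 0.3,"gripper": 0.65},
  {"ax": 0,"ay": 0,"az": 0,"x": 0,"y": 0,"z": 0,"gripper": 0.65},
])

```text
time_s: 2.75
tool_pos: [0.5285, -0.0583, 0.0604]
ee_rot: [0.698, 0.716, -0.0, 0.0]
ft_force: [0.1, 0.5, 0.2]
finger_gap: 0.0553
gripper_force: 0.0
```

>>> jog_arm([
  {"ax": 0,"ay": 0,"az": 0,"x": 0,"y": 0,"z": 0.4,"gripper": 0.65},
  {"ax": 0,"ay": 0,"az": 0,"x": 0,"y": 0,"z": 0.4,"gripper": 0.65},
  {"ax": 0,"ay": 0,"az": 0,"x": 0,"y": 0,"z": 0.3,"gripper": 0.65},
  {"ax": 0,"ay": 0,"az": 0,"x": 0,"y": 0,"z": 0.3,"gripper": 0.65},
  {"ax": 0,"ay": 0,"az": 0,"x": 0,"y": 0,"z": 0.2,"gripper": 0.65},
  {"ax": 0,"ay": 0,"az": 0,"x": 0,"y": 0,"z": 0.2,"gripper": 0.65},
  {"ax": 0,"ay": 0,"az": 0,"x": 0,"y": 0,"z": 0,"gripper": 0.65},
])

```text
time_s: 3.33
tool_pos: [0.5293, -0.0578, 0.0428]
ee_rot: [0.698, 0.716, 0.0, 0.001]
ft_force: [-0.3, -0.1, 6.9]
finger_gap: 0.055
gripper_force: 2.8
```

```bash
python3 - <<'E'
from h import *
err(b2w(.021,-.043,.042))
s,d=grab_frame("scene");np.save("scene2.npy",d)
cv2.imwrite("pics/c3.png",cv2.resize(s[90:240,200:420],(0,0),fx=3.5,fy=3.5)[...,::-1])
E
```

```text
box [  22.3 -187.8   42.8] shift cm [14.48 -0.18  0.07] turn [ 0.0017  0.0004 -0.0033] t 3.3333 F [-0.3 -0.1  6.9] gap 0.055
```

View pics/c3.png

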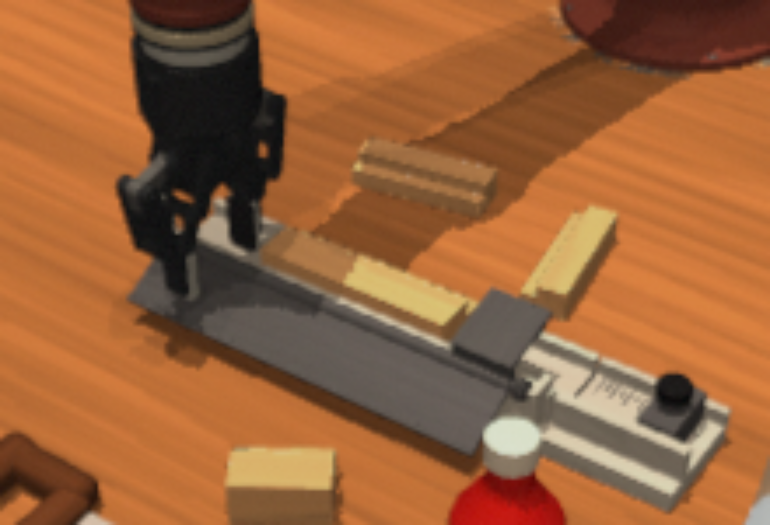

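The picture shows the pad arm raised at crop (500,325), the bar finger on the bar at (185,295), and the channel finger behind the moulding at (243,240). I check the flap angle before pushing.

```bash
python3 - <<'E'
from h import *
P=cloud("scene",np.load("scene2.npy"))[90:240,200:420].reshape(-1,3)
q=np.column_stack([(P[:,:2]-O)@X,(P[:,:2]-O)@Y,P[:,2]])*1e3
for n,s in(("bar",(q[:,1]>-120)&(q[:,1]<-20)&(q[:,0]>35)&(q[:,0]<66)&(q[:,2]>5)),("arm",(q[:,1]>0)&(q[:,1]<33)&(q[:,0]>-25)&(q[:,0]<15)&(q[:,2]>45))):
    k=np.polyfit(q[s,0],q[s,2],1);print(n,s.sum(),k,np.arctan(k[0]),np.std(q[s,2]-np.polyval(k,q[s,0])))
E
```

```text
bar 650 [-0.52019295 53.21648913] -0.47967116202531684 1.8519537378911106
arm 215 [-0.22497099 60.00693019] -0.22128682967622504 1.4853421056234288
```

>>> jog_arm([
  {"ax": 0,"ay": 0,"az": 0,"x": 0,"y": -0.1,"z": 0.15,"gripper": 0.65},
  {"ax": 0,"ay": 0,"az": 0,"x": 0,"y": 0,"z": 0.15,"gripper": 0.65},
  {"ax": 0,"ay": 0,"az": 0,"x": 0.6,"y": 0,"z": 0,"gripper": 0.65},
  {"ax": 0,"ay": 0,"az": 0,"x": 0.6,"y": 0,"z": 0,"gripper": 0.65},
  {"ax": 0,"ay": 0,"az": 0,"x": 0.5,"y": 0,"z": 0,"gripper": 0.65},
  {"ax": 0,"ay": 0,"az": 0,"x": 0.5,"y": 0,"z": 0,"gripper": 0.65},
  {"ax": 0,"ay": 0,"az": 0,"x": 0.5,"y": 0,"z": 0,"gripper": 0.65},
  {"ax": 0,"ay": 0,"az": 0,"x": 0.5,"y": 0,"z": 0,"gripper": 0.65},
  {"ax": 0,"ay": 0,"az": 0,"x": 0.5,"y": 0,"z": 0,"gripper": 0.65},
  {"ax": 0,"ay": 0,"az": 0,"x": 0.5,"y": 0,"z": 0,"gripper": 0.65},
])

```text
time_s: 4.22
tool_pos: [0.5295, -0.0181, 0.0404]
ee_rot: [0.699, 0.715, 0.001, 0.003]
ft_force: [4.2, -6.4, 5.4]
finger_gap: 0.0552
gripper_force: 3.5
```

```bash
python3 - <<'E'
from h import *
err(b2w(.021,-.041,.0405))
E
```

```text
box [  23.7 -148.2   40.4] shift cm [10.71 -0.33 -0.04] turn [ 0.0061  0.0032 -0.0058] t 4.2167 F [ 4.2 -6.4  5.4] gap 0.0552
```

>>> jog_arm([
  {"ax": 0,"ay": 0,"az": -0.004,"x": 0.5,"y": -0.1,"z": 0,"gripper": 0.65},
  {"ax": 0,"ay": 0,"az": 0,"x": 0.6,"y": -0.1,"z": 0,"gripper": 0.65},
  {"ax": 0,"ay": 0,"az": 0,"x": 0.6,"y": 0,"z": 0,"gripper": 0.65},
  {"ax": 0,"ay": 0,"az": 0,"x": 0.6,"y": 0,"z": 0,"gripper": 0.65},
  {"ax": 0,"ay": 0,"az": 0,"x": 0.6,"y": 0,"z": 0,"gripper": 0.65},
  {"ax": 0,"ay": 0,"az": 0,"x": 0.6,"y": 0,"z": 0,"gripper": 0.65},
  {"ax": 0,"ay": 0,"az": 0,"x": 0.6,"y": 0,"z": 0,"gripper": 0.65},
  {"ax": 0,"ay": 0,"az": 0,"x": 0.6,"y": 0,"z": 0,"gripper": 0.65},
  {"ax": 0,"ay": 0,"az": 0,"x": 0.6,"y": 0,"z": 0,"gripper": 0.65},
  {"ax": 0,"ay": 0,"az": 0,"x": 0,"y": 0,"z": 0,"gripper": 0.65},
])

```text
time_s: 5.05
tool_pos: [0.5263, 0.0368, 0.0405]
ee_rot: [0.697, 0.717, 0.002, 0.003]
ft_force: [3.6, -3.3, 5.0]
finger_gap: 0.0553
gripper_force: 3.0
```

```bash
python3 - <<'E'
from h import *
err(b2w(.021,-.041,.0405))
s,d=grab_frame("scene");np.save("scene3.npy",d)
cv2.imwrite("pics/c4.png",cv2.resize(s[90:240,200:420],(0,0),fx=3.5,fy=3.5)[...,::-1])
P=cloud("scene",d)[90:240,200:420].reshape(-1,3)
q=np.column_stack([(P[:,:2]-O)@X,(P[:,:2]-O)@Y,P[:,2]])*1e3
s=(q[:,1]>0)&(q[:,1]<33)&(q[:,0]>-25)&(q[:,0]<15)&(q[:,2]>52)
k=np.polyfit(q[s,0],q[s,2],1);print("flap",.35-np.arctan(k[0]))
E
```

```text
box [ 22.1 -93.2  40.5] shift cm [ 5.22 -0.11 -0.01] turn [0.0071 0.001  0.    ] t 5.05 F [ 3.6 -3.3  5. ] gap 0.0553
flap 0.6376936311998169
```

View pics/c4.png

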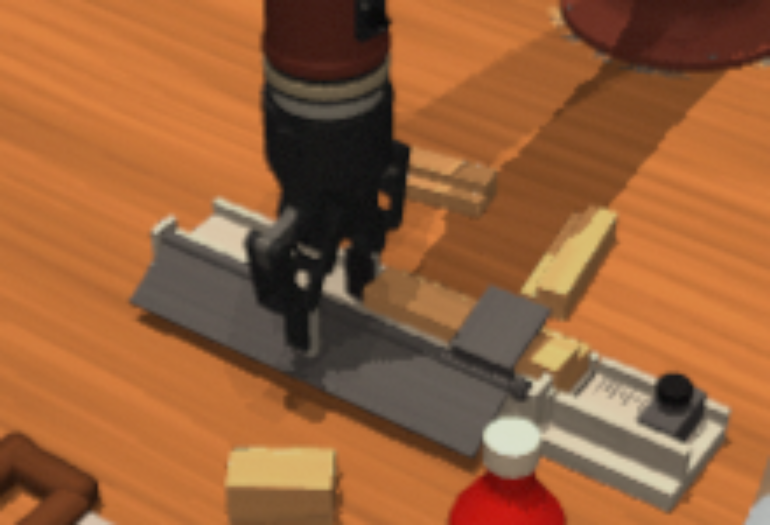

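The picture shows the moulding passing under the raised flap, its leading end at crop (570,360), near the saw slot, and the stop at (672,400). I carry on and slow down near the stop.

>>> jog_arm([
  {"ax": 0,"ay": 0,"az": 0,"x": 0.6,"y": -0.05,"z": 0,"gripper": 0.65},
  {"ax": 0,"ay": 0,"az": 0,"x": 0.6,"y": 0,"z": 0,"gripper": 0.65},
  {"ax": 0,"ay": 0,"az": 0,"x": 0.6,"y": 0,"z": 0,"gripper": 0.65},
  {"ax": 0,"ay": 0,"az": 0,"x": 0.6,"y": 0,"z": 0,"gripper": 0.65},
  {"ax": 0,"ay": 0,"az": 0,"x": 0.6,"y": 0,"z": 0,"gripper": 0.65},
  {"ax": 0,"ay": 0,"az": 0,"x": 0.5,"y": 0,"z": 0,"gripper": 0.65},
  {"ax": 0,"ay": 0,"az": 0,"x": 0.4,"y": 0,"z": 0,"gripper": 0.65},
  {"ax": 0,"ay": 0,"az": 0,"x": 0.2,"y": 0,"z": 0,"gripper": 0.65},
  {"ax": 0,"ay": 0,"az": 0,"x": 0.2,"y": 0,"z": 0,"gripper": 0.65},
])

```text
time_s: 5.85
tool_pos: [0.524, 0.0779, 0.0401]
ee_rot: [0.697, 0.717, 0.001, 0.003]
ft_force: [4.5, -5.7, 6.6]
finger_gap: 0.0553
gripper_force: 3.9
```

>>> jog_arm([
  {"ax": 0,"ay": 0,"az": 0,"x": 0.2,"y": 0,"z": 0,"gripper": 0.65},
  {"ax": 0,"ay": 0,"az": 0,"x": 0.2,"y": 0,"z": 0,"gripper": 0.65},
  {"ax": 0,"ay": 0,"az": 0,"x": 0.2,"y": 0,"z": 0,"gripper": 0.65},
])

```text
time_s: 6.1
tool_pos: [0.5239, 0.0835, 0.0402]
ee_rot: [0.698, 0.717, 0.001, 0.003]
ft_force: [4.5, -6.3, 5.9]
finger_gap: 0.0556
gripper_force: 3.9
```

```bash
python3 - <<'E'
from h import *
err(b2w(.021,-.041,.0405))
p,d=grab_frame("top");s,_=grab_frame("scene")
a=cv2.resize(p[215:280,235:345],None,fx=3.6,fy=3.6);b=cv2.resize(s[170:235,320:420],None,fx=3.6,fy=3.6)
cv2.imwrite("pics/c5.png",np.hstack([a,b])[...,::-1])
E
```

```text
box [ 21.  -46.4  40.2] shift cm [ 0.54 -0.   -0.03] turn [ 0.0052  0.0029 -0.0024] t 6.1 F [ 4.5 -6.3  5.9] gap 0.0556
```

View pics/c5.png

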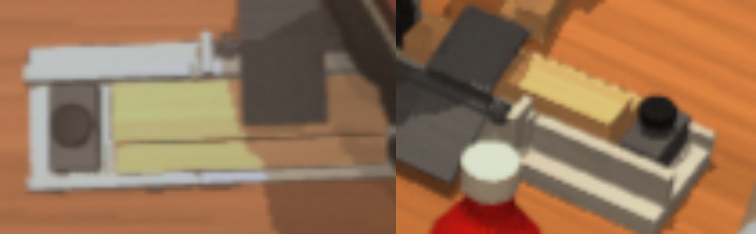

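The picture shows the moulding's end at crop x = 112 and the stop face at x = 100, so about 6 mm is left.

>>> jog_arm([
  {"ax": 0,"ay": 0,"az": 0,"x": 0.2,"y": 0,"z": 0,"gripper": 0.65},
  {"ax": 0,"ay": 0,"az": 0,"x": 0.2,"y": 0,"z": 0,"gripper": 0.65},
])

```text
time_s: 6.37
tool_pos: [0.5237, 0.0874, 0.0402]
ee_rot: [0.698, 0.716, 0.001, 0.003]
ft_force: [3.1, -6.7, 5.6]
finger_gap: 0.0556
gripper_force: 3.9
```

>>> jog_arm([
  {"ax": 0,"ay": 0,"az": 0,"x": 0.15,"y": 0,"z": 0,"gripper": 0.65},
  {"ax": 0,"ay": 0,"az": 0,"x": 0,"y": 0,"z": 0,"gripper": 0.65},
])

```text
time_s: 6.53
tool_pos: [0.5235, 0.0896, 0.0401]
ee_rot: [0.697, 0.717, 0.001, 0.003]
ft_force: [4.1, -4.7, 5.6]
finger_gap: 0.0556
gripper_force: 3.2
```

>>> jog_arm([
  {"ax": 0,"ay": 0,"az": 0,"x": 0.15,"y": 0,"z": 0,"gripper": 0.65},
  {"ax": 0,"ay": 0,"az": 0,"x": 0,"y": 0,"z": 0,"gripper": 0.65},
])

```text
time_s: 6.7
tool_pos: [0.5235, 0.091, 0.0401]
ee_rot: [0.697, 0.717, 0.001, 0.003]
ft_force: [3.6, -6.0, 5.8]
finger_gap: 0.0558
gripper_force: 3.6
```

>>> jog_arm([
  {"ax": 0,"ay": 0,"az": 0,"x": 0.15,"y": 0,"z": 0,"gripper": 0.65},
  {"ax": 0,"ay": 0,"az": 0,"x": 0,"y": 0,"z": 0,"gripper": 0.65},
])

```text
time_s: 6.87
tool_pos: [0.5234, 0.0914, 0.0401]
ee_rot: [0.697, 0.717, 0.0, 0.003]
ft_force: [4.4, -5.6, 7.2]
finger_gap: 0.0555
gripper_force: 4.9
```

>>> jog_arm([
  {"ax": 0,"ay": 0,"az": 0,"x": 0.15,"y": 0,"z": 0,"gripper": 0.65},
  {"ax": 0,"ay": 0,"az": 0,"x": 0,"y": 0,"z": 0,"gripper": 0.65},
])

```text
time_s: 7.03
tool_pos: [0.5234, 0.0915, 0.0401]
ee_rot: [0.698, 0.717, -0.001, 0.004]
ft_force: [4.7, -9.4, 6.1]
finger_gap: 0.0558
gripper_force: 6.3
```

>>> jog_arm([
  {"ax": 0,"ay": 0,"az": 0,"x": 0.2,"y": 0,"z": 0,"gripper": 0.65},
  {"ax": 0,"ay": 0,"az": 0,"x": 0,"y": 0,"z": 0,"gripper": 0.65},
  {"ax": 0,"ay": 0,"az": 0,"x": 0,"y": 0,"z": 0,"gripper": 0.65},
])

```text
time_s: 7.28
tool_pos: [0.5234, 0.0915, 0.0401]
ee_rot: [0.698, 0.716, -0.002, 0.004]
ft_force: [4.7, -11.8, 7.7]
finger_gap: 0.0553
gripper_force: 8.1
```

```bash
python3 - <<'E'
from h import *
err(b2w(.021,-.041,.0405))
p,d=grab_frame("top");s,_=grab_frame("scene")
a=cv2.resize(p[215:280,235:345],None,fx=3.6,fy=3.6);b=cv2.resize(s[170:235,320:420],None,fx=3.6,fy=3.6)
cv2.imwrite("pics/c6.png",np.hstack([a,b])[...,::-1])
E
```

```text
box [ 20.8 -38.5  40.1] shift cm [-0.25  0.02 -0.04] turn [ 0.0037  0.0088 -0.0032] t 7.2833 F [  4.7 -11.8   7.7] gap 0.0553
```

View pics/c6.png

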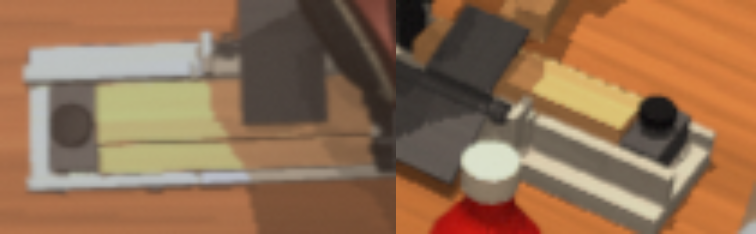

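The picture shows the moulding's end against the stop at crop x = 98, no gap, and the push force has risen with no further motion. I back off and let the flap down gently.

>>> jog_arm([
  {"ax": 0,"ay": 0,"az": 0,"x": -0.4,"y": 0,"z": 0,"gripper": 0.65},
  {"ax": 0,"ay": 0,"az": 0,"x": -0.5,"y": 0,"z": 0,"gripper": 0.65},
  {"ax": 0,"ay": 0,"az": 0,"x": -0.4,"y": 0,"z": 0,"gripper": 0.65},
  {"ax": 0,"ay": 0,"az": 0,"x": 0,"y": 0,"z": -0.2,"gripper": 0.65},
  {"ax": 0,"ay": 0,"az": 0,"x": 0,"y": 0,"z": -0.3,"gripper": 0.65},
  {"ax": 0,"ay": 0,"az": 0,"x": 0,"y": 0,"z": -0.3,"gripper": 0.65},
  {"ax": 0,"ay": 0,"az": 0,"x": 0,"y": 0,"z": -0.3,"gripper": 0.65},
  {"ax": 0,"ay": 0,"az": 0,"x": 0,"y": 0,"z": -0.3,"gripper": 0.65},
  {"ax": 0,"ay": 0,"az": 0,"x": 0,"y": 0,"z": -0.4,"gripper": 0.65},
  {"ax": 0,"ay": 0,"az": 0,"x": 0,"y": 0,"z": -0.5,"gripper": 0.65},
])

```text
time_s: 8.22
tool_pos: [0.5191, 0.085, 0.0617]
ee_rot: [0.696, 0.718, -0.002, -0.001]
ft_force: [-0.6, 0.2, -1.2]
finger_gap: 0.0555
gripper_force: 0.0
```

>>> jog_arm([
  {"ax": 0,"ay": 0,"az": 0,"x": 0,"y": 0,"z": -1.0,"gripper": 0.65},
  {"ax": 0,"ay": 0,"az": 0,"x": 0,"y": 0,"z": -2.0,"gripper": 0.65},
  {"ax": 0,"ay": 0,"az": 0,"x": 0,"y": 0,"z": -2.5,"gripper": 0.65},
  {"ax": 0,"ay": 0,"az": 0,"x": 0,"y": 0,"z": -2.5,"gripper": 0.65},
  {"ax": 0,"ay": 0,"az": 0,"x": -2.5,"y": 0,"z": -2.5,"gripper": 0.65},
  {"ax": 0,"ay": 0,"az": 0,"x": -3.0,"y": 0,"z": -2.0,"gripper": 0.65},
  {"ax": 0,"ay": 0,"az": 0,"x": -3.0,"y": 0,"z": 0,"gripper": 0.65},
  {"ax": 0,"ay": 0,"az": 0,"x": -3.0,"y": 0,"z": 0,"gripper": 0.65},
  {"ax": 0,"ay": 0,"az": 0,"x": 0,"y": 0,"z": 0,"gripper": 0.65},
  {"ax": 0,"ay": 0,"az": 0,"x": 0,"y": 0,"z": 0,"gripper": 0.65},
])

```text
time_s: 9.05
tool_pos: [0.5238, -0.0323, 0.1877]
ee_rot: [0.698, 0.716, -0.001, 0.0]
ft_force: [0.0, 1.4, 0.2]
finger_gap: 0.0557
gripper_force: 0.0
```

```bash
python3 - <<'E'
from h import *
err(b2w(.021,-.041,.0405))
p,_=grab_frame("top");s,d=grab_frame("scene")
a=cv2.resize(p[150:280,235:345],None,fx=3.6,fy=3.6);b=cv2.resize(s[105:235,310:420],None,fx=3.6,fy=3.6)
cv2.imwrite("pics/c7.png",np.hstack([a,b])[...,::-1])
P=cloud("scene",d)[90:240,200:420].reshape(-1,3)
q=np.column_stack([(P[:,:2]-O)@X,(P[:,:2]-O)@Y,P[:,2]])*1e3
s=(q[:,1]>0)&(q[:,1]<33)&(q[:,0]>-22)&(q[:,0]<12)&(q[:,2]>42)&(q[:,2]<70)
k=np.polyfit(q[s,0],q[s,2],1);print("flap",.35-np.arctan(k[0]),np.median(q[s,2]))
E
```

```text
box [  17.6 -162.2  187.7] shift cm [12.14  0.3  14.7 ] turn [-0.0008  0.001  -0.0044] t 9.05 F [0.  1.4 0.2] gap 0.0557
flap 0.3350249459211283 53.41061698535054
```

View pics/c7.png

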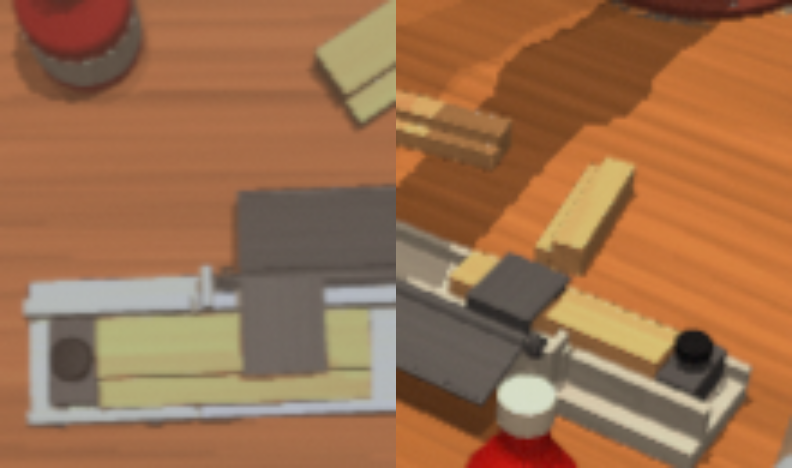

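The picture shows the flap resting level on the moulding (0.34 rad, pad at crop (283,325)), with the moulding's end still against the stop at x = 97. The bystanders are untouched and the arm is clear, so I hand in.

```bash
python3 -c "
from cell import *
print(hand_in())"
```

```text
the job is handed in; nothing more can be done
None
```

The job is handed in: the moulding is against the length stop, the flap rests level on it (about 0.34 rad), the arm is clear, and nothing else was touched; it took about 9 s of the 40 s allowed.

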